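Draw the tweezers from the instrument stand and shut them in the steel box

ROBOT

A 6-joint arm with a two-finger parallel gripper is mounted at the origin on a cart in front of the work surface, level with it; the furniture and walls round the work are solid. World frame = base frame: x ahead of the robot, y to its left, z up, the work surface at z = 0. Lengths are in m, angles in rad, forces in N, time in s.
With the tool pointing down it reaches from about 0.325 to 0.875 m from the base axis. Payload 4.4 kg.
Tool frame: the origin (TCP) lies on the front face of the gripper's body, between the roots of the fingers; the fingertips stand 73 mm ahead of it and the grasp point (between the pads) lies 54 mm ahead of it (r.tip_extent is the distance from the TCP to the fingertips, in m); z points along the fingers, y is the direction in which the jaws open and shut (so a half turn about z gives the same grasp; the last joint's range is limited). The gripper opens to 85 mm and grips with 20 to 120 N. Pads are 22 mm wide; open, the fingers measure 114 mm over their backs; the gripper's body (76 mm by 85 mm) begins 54 mm behind the grasp point. The pads swing forward as they close: fully open they stand 13 mm farther back than shut.
Start: joints at [1.024, 0.207, 1.542, -0, 1.393, -0.15], TCP at [0.222, 0.531, 0.304] pointing down, gripper open.
Joint ranges: [-2.73, 2.73], [-0.86, 2.22], [0.23, 2.46], [-1.11, 4.25], [0.08, 2.63], [-2.82, 2.82]. Speed limits (rad/s): [2.79, 2.79, 3.14, 3.14, 3.14, 3.14].

INTERFACE

Orientations are given as a unit quaternion [x, y, z, w].
In Python, from cell import readout, eyes, r gives the robot as it stands.
- The arm moves only by the tool step_arm, never from a script. Its argument "plan" is a list of rows, each a list of 7 numbers: the shift along the tool's x, y, z in cm, then the turn, a rotation vector about the tool's x, y, z in degrees, then the closure in counts, from 0 (fully open) to 255 (shut). A call has 1 to 10 rows; each row is the pose to reach, as a shift and turn from the pose measured when the call began, along the tool's axes at that moment; what a row does not reach only later rows make up. A row lasts 1/8 s, in which the tool goes at most 62.5 mm and 10.7 degrees, less where a joint would pass 70% of its speed; a pose out of reach is approached as far as the arm can. A call with a gripper value outside its range is refused whole. The fingers move at their own pace and stop on an object; "force" is the grip in N (left out, the last holds). Time passes only in rows, so rows that repeat a pose let the fingers close. It gives the time, the measured TCP pose, the force and the opening at its end, in the units of the state.
- readout.read_state(): the state, without advancing time (a new reading comes with each control period).
- eyes.camera(name): name is "side" or "top" or "wrist"; returns a dict with "color" (480x640x3 uint8, red, green, blue), "range_z" (480x640 float32, m along the optical axis (not along the pixel's ray), 0 where there is no reading), "mtx" (3x3 intrinsics, pixels), "extrinsics" (4x4, takes a point from world to camera coordinates); the wrist camera has in their place "tool_from_camera" (4x4, takes a point from camera to tool coordinates, whose origin is the TCP and whose axes are the flange's). Camera axes: x right, y down, z forward; pixel columns grow to the right and rows downward; lengths in m; the calibration is good to about 2 mm. A picture is of the moment at which its call begins: read the wrist's pose just before it.
- r.hand_in(): hands the job in, once; it reports no verdict.
The state is a dict: "clock": time; "q": joint angles; "dq": joint speeds; "effort": joint torques, N m; "tool_pos": TCP position; "tool_rot": TCP orientation; "ft_force": force on the tool from outside, world axes, zero at the start; "wrist_torque": the same for the moment, N m; "width": opening from 0.0 (shut) to 1.0 (fully open).
Only numpy, scipy, OpenCV 4.12 (cv2) and the standard library are available. Lean on these libraries where they do the work, as an engineer would, in place of code of your own. Each camera call takes 0.05 s, during which the arm holds its last target. There are 200 camera calls.

TASK

Pull the tweezers up out of the upright instrument stand, lay them flat in the open stainless instrument box without dropping them in from above, let go, and then close the box's lid fully so they can go to the steriliser. Leave the thermometer and the marker standing in their wells.

Things in the scene. Friction and masses are not known exactly. Their poses are not given: they have to be found in the camera images.
- tweezers: Bare steel tweezers, 123 mm long, at most 12 mm wide (own x) and 9 mm thick (own z), 20 g; upright in one of the stand's wells (which one varies), tips down, joined end up, about 70 mm showing. Origin near mid-length, 61 mm from the tips, on one flat side: the middle of the thickness is at z = +4.3 mm. y runs along the length from tips to joined end.
- tweezers_tip (a point): Pointed (lower) end of the tweezers, on their long middle line; axes as tweezers.
- tweezers_head (a point): Joined (upper) end of the tweezers, on their long middle line, 117 mm from tweezers_tip; axes as tweezers.
- stand: Instrument stand, fixed: white block, 60 mm (x) by 166 mm (y), 59 mm high, rounded corners, steel top plate, three upright oblong wells in a row along its y axis at y = -56, 0, +56 mm, each 22 mm (x) by 15 mm (y), the well floor 8 mm above the worktop. Origin: centre of the underside; z up.
- thermometer: White digital thermometer, 148 mm long, 20 mm wide and 12 mm thick, with a small dark display; stands probe down in another well, about 97 mm showing. A bystander: leave it standing. Origin near the middle of its length; y axis along its length, up at the start.
- marker: White skin marker with a blue cap, 126 mm long and 12 mm thick; stands cap up in the remaining well, about 77 mm showing. A bystander: leave it standing. Origin near the middle of its length; y axis along its length, down at the start.
- instrument_box: Open stainless box, fixed: 128 mm (x) by 220 mm (y), rim 43 mm high, lid hinged along the far (+x) long side. Inside 117 by 214 mm, walls 2 mm thick, floor 2 mm above the worktop. Origin: centre of the underside; x points from the front wall to the hinge side, y along the long side, z up.
- box_in (a point): Centre of the inner floor of the box; axes as instrument_box.
- lid_hinge (a point): Middle of the lid's hinge line, on the box's far long side, 43 mm above the worktop; the hinge line runs along the box's y axis; axes as instrument_box.
- instrument_box_lid (a joint): Angle of the box's lid about its hinge: 0 fully shut, growing as it opens; at the start it leans open past upright against its stop at 1.83. It is light and falls shut once pushed forward past upright (1.57).
- lid_edge (a point): Middle of the lid's free edge, 125 mm from the hinge line (about 165 mm high while open). The lid is a 220 mm wide sheet with an 11 mm turned-down rim; a bow handle 64 mm wide stands 21 mm off the middle of its outer face, which looks away from the robot while the lid is open.

How it is judged:
By the outcome, as a careful person would: the job done as asked, in the order asked, and still so for the second after the job is handed in, with the robot touching nothing.
It also fails if it takes over 56 s, if anything falls off the work surface, if the arm or the gripper's body presses on something with over 40 N, if the wrist force passes 120 N, or if a joint passes its speed limit or range.

## Working session

There is one attempt and no reset: what is moved stays moved. The work goes in short steps, Python scripts to look and compute and a tool call to move; the robot and the scene stay as the last step left them, time stands still between calls to the robot, and variables do not carry over. Pictures are saved under pics/ and viewed, about 8 in all and at most 12, crops included, and the job is handed in when it is done.

Besides the shell and the picture viewer there is one more tool, called after "Request:" by a JSON object that holds its "op" and its "data", one argument or row to a line. step_arm: Moves the arm, as the interface text tells. Its arguments: {"type":"object","properties":{"plan":{"type":"array","items":{"type":"array","items":{"type":"number"}}},"force":{"type":"number"}},"required":["plan"]}

```bash
ls; mkdir -p pics; cat > h.py <<'E'
import sys; sys.path.insert(0,'.')
import numpy as np, cv2
from scipy.spatial.transform import Rotation as R
from cell import readout, eyes, r
def cam(n):
    s=readout.read_state(); c=eyes.camera(n)
    if n=='wrist':
        T=np.eye(4); T[:3,:3]=R.from_quat(s['tool_rot']).as_matrix(); T[:3,3]=s['tool_pos']
        c['W']=T@c['tool_from_camera']
    else: c['W']=np.linalg.inv(c['extrinsics'])
    return c
def cloud(c):
    v,u=np.mgrid[:480,:640]; z=c['range_z']; K=c['mtx']
    p=np.stack([(u-K[0,2])/K[0,0]*z,(v-K[1,2])/K[1,1]*z,z],-1)
    return p@c['W'][:3,:3].T+c['W'][:3,3]
def save(n,img): cv2.imwrite(f'pics/{n}.png',cv2.cvtColor(np.ascontiguousarray(img),cv2.COLOR_RGB2BGR))
E
python3 - <<'E'
from h import *
s=readout.read_state(); print(s)
for n in('top','side'):
    c=cam(n); save(n+'0',c['color']); np.savez(f'{n}0.npz',**c); print(n,c['W'].round(3).tolist(),c['mtx'].tolist())
E
cd pics; python3 -c "
import cv2,numpy as np
cv2.imwrite('both.png',cv2.resize(np.hstack([cv2.imread('top0.png'),cv2.imread('side0.png')]),(800,300)))"
```

```text
pics
{'clock': 0.0, 'q': array([ 1.02447754e+00,  2.07427033e-01,  1.54297737e+00, -2.75767799e-05,
        1.39352738e+00, -1.50484629e-01]), 'dq': array([-0.00054   , -0.00054517,  0.00146765,  0.00010611, -0.00043393,
        0.00068699]), 'effort': array([ 1.95209876e-03, -3.83035684e+01, -2.91601074e+01,  5.28987039e-05,
        1.03943326e-02, -1.23349088e-05]), 'tool_pos': array([0.22139601, 0.53000884, 0.30271049]), 'tool_rot': array([ 1.96624963e-01,  9.80478075e-01, -1.10393131e-03, -3.86531214e-04]), 'ft_force': array([ 0.51694606, -0.43356283,  0.58798743]), 'wrist_torque': array([-0.010901  ,  0.04619517, -0.0543883 ]), 'width': 0.9999466408685452}
top [[-0.022, -0.998, 0.064, 0.469], [-1.0, 0.022, -0.004, 0.111], [0.003, -0.064, -0.998, 1.019], [0.0, 0.0, 0.0, 1.0]] [[579.5052645189429, 0.0, 316.6168438215578], [0.0, 579.5052645189429, 237.83243622698416], [0.0, 0.0, 1.0]]
side [[-0.997, -0.034, 0.07, 0.46], [-0.077, 0.561, -0.825, 0.919], [-0.011, -0.827, -0.561, 0.674], [0.0, 0.0, 0.0, 1.0]] [[610.6261442876425, 0.0, 316.4123890639184], [0.0, 610.6261442876425, 245.63789743654007], [0.0, 0.0, 1.0]]
```

View pics/top0.png

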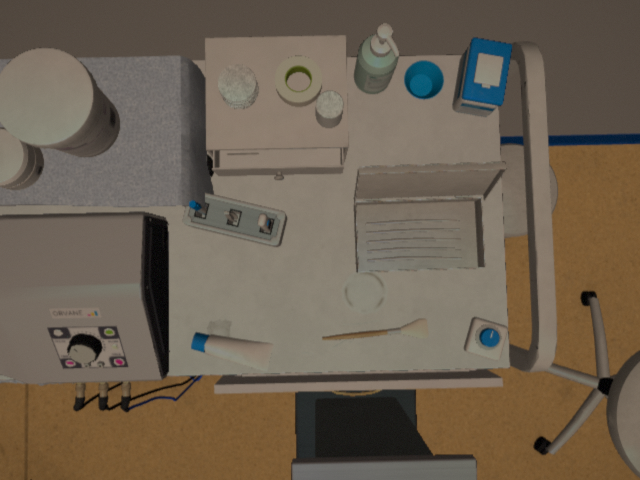

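View pics/side0.png

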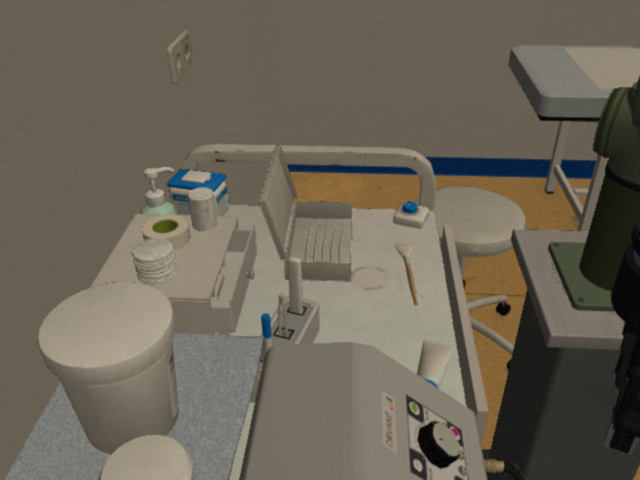

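The top view shows the stand centred at about (237,220). The marker is in the left well (195,207), the tweezers in the middle (232,217) and the thermometer on the right (263,222). The open box spans about (357–482, 195–270). In the side view the tweezers stand at about (282,315), between marker and thermometer. Next I measure from the depth.

```bash
python3 - <<'E'
from h import *
for n in('top','side'):
    c=dict(np.load(f'{n}0.npz')); P=cloud(c); col=c['color']; ok=c['range_z']>0
    # stand top plate
    reg=ok&(abs(P[...,2]-0.059)<0.006)&(P[...,0]>.48)&(P[...,0]<.66)&(P[...,1]>.13)&(P[...,1]<.36)
    m=reg.astype(np.uint8); k,l,st,ce=cv2.connectedComponentsWithStats(m); i=1+st[1:,4].argmax()
    q=P[l==i]; rc=cv2.minAreaRect(q[:,:2].astype(np.float32)*1000); print(n,'stand',rc,np.median(q[:,2]),len(q)); b=cv2.boxPoints(rc)/1000
    cen=np.array(rc[0])/1000
    reg=ok&(P[...,2]>.072)&(P[...,2]<.2)&(np.linalg.norm(P[...,:2]-cen,axis=-1)<.1)
    k,l,st,ce=cv2.connectedComponentsWithStats(reg.astype(np.uint8),connectivity=8)
    for i in range(1,k):
        if st[i,4]>5:
            q=P[l==i]; print(' obj',st[i],q.mean(0).round(4),q.min(0).round(3),q.max(0).round(3),np.median(col[l==i],0))
    # box rim/floor
    fl=ok&(abs(P[...,2]-.003)<.008)
    reg=ok&(abs(P[...,2]-.043)<.006)&(P[...,0]>.42)&(P[...,0]<.7)&(P[...,1]<.08)&(P[...,1]>-.25)
    q=P[reg]; 
    print(' rim',len(q),q.min(0).round(3),q.max(0).round(3),cv2.minAreaRect(q[:,:2].astype(np.float32)*1000))
    reg=ok&(P[...,2]>.06)&(P[...,2]<.2)&(P[...,0]>.5)&(P[...,0]<.72)&(P[...,1]<.08)&(P[...,1]>-.25)
    q=P[reg]; print(' lid',len(q),q.min(0).round(3),q.max(0).round(3))
    t=q[q[:,2]>.155]; print(' lidtop',t.mean(0).round(3),t.min(0).round(3),t.max(0).round(3)) 
    if n=='top':
        for a,b_ in((.1,.3),(.3,.6)):
            pass
        H=P[...,2][::24,::24]; print((H*100).round(0).astype(int))
    save('z'+n,cv2.resize(col[150:300,150:350] if n=='top' else col[240:380,220:360],None,fx=4,fy=4,interpolation=cv2.INTER_CUBIC))
E
```

```text
top stand ((578.276123046875, 238.41629028320312), (165.7414093017578, 98.89553833007812), 68.03201293945312) 0.05821955232904952 2889
 obj [ 206  140   79   40 1893] [0.6545 0.2243 0.1054] [0.623 0.157 0.072] [0.678 0.274 0.148] [134. 121. 107.]
 obj [ 168  163   36   49 1153] [0.6118 0.3099 0.1057] [0.578 0.289 0.072] [0.657 0.338 0.14 ] [84. 81. 82.]
 obj [224 211  12   9  56] [0.5679 0.2445 0.1118] [0.563 0.239 0.074] [0.574 0.25  0.136] [91.  81.  70.5]
 obj [257 213  14  17 171] [0.5534 0.1871 0.1372] [0.545 0.181 0.073] [0.565 0.196 0.161] [103.  94.  84.]
 rim 664 [ 0.474 -0.176  0.037] [0.667 0.064 0.049] ((571.490234375, -56.79857635498047), (192.67164611816406, 239.25613403320312), 0.6695290803909302)
 lid 8053 [ 0.5  -0.25  0.06] [0.72 0.08 0.2 ]
 lidtop [ 0.63  -0.058  0.167] [ 0.615 -0.177  0.155] [0.719 0.08  0.2  ]
[[ 20  20  19  19  19  19  19  19  18  18  18  18  18  18  18  18  17  17
   17  17  17  16  16  16  16  16  16]
 [ 12  12  11  11  11  11  11  11  10  10  10  10   9  10   9   9  20   8
    9   8   8   8   8   7   7   7   7]
 [  2   2  27   2   1   2   1  
[... 2140 characters left out ...]
1
 obj [224 254  31  79 979] [0.6374 0.2217 0.105 ] [0.623 0.152 0.072] [0.66  0.269 0.136] [111. 104.  91.]
 obj [288 256  15  49 610] [0.5546 0.1937 0.1171] [0.545 0.184 0.072] [0.565 0.199 0.157] [111. 103.  89.]
 obj [278 293  10  34 195] [0.5685 0.2462 0.1018] [0.562 0.239 0.072] [0.575 0.252 0.133] [109. 103.  87.]
 obj [261 313  11  40 325] [0.5828 0.3016 0.1092] [0.577 0.29  0.073] [0.591 0.314 0.136] [30. 74. 99.]
 rim 465 [ 0.474 -0.18   0.037] [0.602 0.044 0.049] ((537.9044189453125, -68.46632385253906), (125.73224639892578, 224.33941650390625), 0.7187798023223877)
 lid 4445 [ 0.5  -0.25  0.06] [0.72 0.08 0.2 ]
 lidtop [ 0.629 -0.044  0.166] [ 0.616 -0.178  0.155] [0.72 0.08 0.2 ]
```

View pics/zside.png

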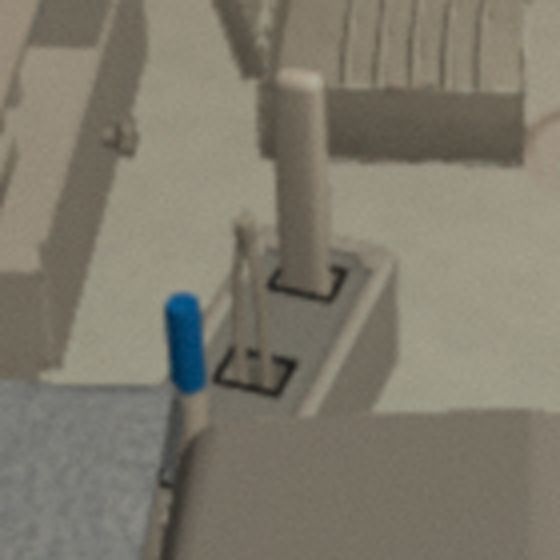

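The tweezers are in the middle well at about (0.568, 0.245), with their top at z≈0.135 and the two legs spread along the stand's x axis. The plan is to grasp with the tool horizontal along stand +x and the jaws along stand y, pull up, and pitch the tool down to lay them flat. The first move goes nearer with a partial tilt, to learn which way the wrist turns.

```bash
cat >> h.py <<'E'
def frame(z,y):
    z=np.array(z,float);z/=np.linalg.norm(z); y=np.array(y,float); y-=z*(y@z); y/=np.linalg.norm(y)
    return np.stack([np.cross(y,z),y,z],1)
def to(pos,M,ahead=0):
    """print shift cm / rotvec deg putting point `ahead` m along tool z at pos"""
    s=readout.read_state(); A=R.from_quat(s['tool_rot']).as_matrix()
    d=A.T@(np.array(pos)-M[:,2]*ahead-s['tool_pos']); w=R.from_matrix(A.T@M).as_rotvec(degrees=True)
    print('t',round(s['clock'],2),'q',s['q'].round(2),'tcp',s['tool_pos'].round(4),'| shift',(d*100).round(2),'turn',w.round(2),'F',s['ft_force'].round(1),'w',round(s['width'],3))
SX=np.array([.971,-.238,0]); SY=np.array([.238,.971,0])
E
python3 - <<'E'
from h import *
d=lambda a:SX*np.sin(np.radians(a))+np.array([0,0,-np.cos(np.radians(a))])
for a in(30,90): to([.36,.26,.27],frame(d(a),SY))
E
```

```text
t 0.1 q [ 1.02  0.21  1.54 -0.    1.39 -0.15] tcp [0.2214 0.5301 0.3028] | shift [-23.2  -19.57   3.32] turn [ -2.45 -29.96  -8.67] F [-0.3 -0.3  0.3] w 0.999
t 0.1 q [ 1.02  0.21  1.54 -0.    1.39 -0.15] tcp [0.2214 0.5301 0.3028] | shift [-23.2  -19.57   3.32] turn [ -7.09 -89.83  -6.9 ] F [-0.3 -0.3  0.3] w 0.999
```

Request:
{"op": "step_arm", "data": {
  "plan": [
    [-12,-10,0,-1,-10,-4,130],
    [-23,-19.5,3,-2.5,-30,-8.5,130],
    [-23,-19.5,3,-2.5,-30,-8.5,130],
    [-23,-19.5,3,-2.5,-30,-8.5,130],
    [-23,-19.5,3,-2.5,-30,-8.5,130],
    [-23,-19.5,3,-2.5,-30,-8.5,130],
    [-23,-19.5,3,-2.5,-30,-8.5,130]
  ]
}}

```text
clock: 0.98
tool_pos: [0.3584, 0.2615, 0.2732]
tool_rot: [0.118, 0.959, -0.03, 0.257]
ft_force: [-0.8, 0.6, 0.8]
width: 0.494
```

```bash
python3 - <<'E'
from h import *
d=lambda a:SX*np.sin(np.radians(a))+np.array([0,0,-np.cos(np.radians(a))])
for a in(60,90): to([.38,.29,.20],frame(d(a),SY))
E
```

```text
t 0.97 q [ 0.65 -0.17  2.06 -0.49  0.96 -0.45] tcp [0.3584 0.2615 0.2732] | shift [2.45 3.27 7.04] turn [ -0.05 -29.97  -0.23] F [-0.8  0.6  0.8] w 0.494
t 0.97 q [ 0.65 -0.17  2.06 -0.49  0.96 -0.45] tcp [0.3584 0.2615 0.2732] | shift [2.45 3.27 7.04] turn [ -0.11 -59.98  -0.22] F [-0.8  0.6  0.8] w 0.494
```

```bash
cat >> h.py <<'E'
from scipy.optimize import least_squares
def fkR(q):
    e=lambda a,x:R.from_euler(a,x)
    A=e('z',q[0])*e('y',q[1]); B=A*e('y',q[2]); C=B*e('z',q[3])*e('y',q[4])
    return A,B,C,(C*e('z',q[5]))
def fk(q,p):
    A,B,C,D=fkR(q); h,L1,a,L2,L3,o=p[:6]
    return R.from_euler('z',q[0]).apply([0,o,0])+[0,0,h]+A.apply([0,0,L1])+B.apply([a,0,L2])+C.apply([0,0,L3])
D0=[([1.02447754,.207427033,1.54297737,-2.7577e-5,1.39352738,-.150484629],[.22139601,.53000884,.30271049])]
E
python3 - <<'E'
from h import *
s=readout.read_state()
print(repr(s['q'].tolist()),s['tool_pos'].tolist())
for q,rot in((D0[0][0],[.196624963,.980478075,-.00110393,-.00038653]),(s['q'],s['tool_rot'])):
    print((fkR(q)[3].inv()*R.from_quat(rot)).as_rotvec(degrees=True))
D=D0+[(s['q'],s['tool_pos'])]
f=lambda p:np.concatenate([fk(q,p)-t for q,t in D]+[1e-3*(p-np.array([.25,.4,0,.4,.2,.086]))])
o=least_squares(f,[.25,.4,0,.4,.2,.086]);print(o.x.round(4),o.fun.round(4))
E
```

```text
[0.6491625232796494, -0.1708580033110207, 2.0632296400160657, -0.4938331010914515, 0.9609703633207382, -0.4494973848848617] [0.358441585966387, 0.26150006060014597, 0.2731531940292632]
[1.17287012e-07 3.26539942e-08 8.99999997e+01]
[-1.05981241e-14 -1.94298942e-14  9.00000000e+01]
[0.2597 0.4613 0.0778 0.4953 0.2433 0.0862] [ 0.     -0.     -0.     -0.      0.      0.      0.      0.0001  0.0001
  0.0001  0.      0.    ]
```

```bash
cat >> h.py <<'E'
D0+=[([0.6491625232796494,-0.1708580033110207,2.0632296400160657,-0.4938331010914515,0.9609703633207382,-0.4494973848848617],[0.358441585966387,0.26150006060014597,0.2731531940292632])]
LO=np.array([-2.73,-.86,.23,-1.11,.08,-2.82])+.05; HI=np.array([2.73,2.22,2.46,4.25,2.63,2.82])-.05
RZ=R.from_euler('z',90,degrees=True)
def fit(D):
    f=lambda p:np.concatenate([fk(q,p)-t for q,t in D]+[1e-3*(p-np.array([.26,.46,.07,.45,.24,.086]))])
    return least_squares(f,[.26,.46,.07,.45,.24,.086]).x
def ik(pos,M,p,seed,ahead=0):
    t=np.array(pos)-M[:,2]*ahead
    f=lambda q:np.r_[fk(q,p)-t,.3*(R.from_matrix(M).inv()*fkR(q)[3]*RZ).as_rotvec()]
    o=least_squares(f,np.clip(seed,LO+.01,HI-.01),bounds=(LO,HI)); return o.x,np.abs(o.fun).max()
E
python3 - <<'E'
from h import *
p=fit(D0); print(p.round(4))
for sg in(1,-1):
  for a in(90,80):
    dz=SX*np.sin(np.radians(a))+np.array([0,0,-np.cos(np.radians(a))])
    for s4 in(2.5,3.9,-.8):
     for z in (.1,.2):
      q,e=ik([.568,.245,z],frame(dz,sg*SY),p,[.4,-.2,2.2,s4,.9,-1.],.066); print(sg,a,s4,z,q.round(2),round(e,4),fkR(q)[1].apply([p[2],0,p[3]]).round(2))
E
```

```text
[0.2714 0.4581 0.0861 0.4975 0.2434 0.0862]
1 90 2.5 0.1 [0.66 0.78 2.02 4.07 1.36 1.3 ] 0.0 [ 0.07  0.05 -0.5 ]
1 90 2.5 0.2 [0.66 0.51 2.09 4.12 1.25 1.13] 0.0 [ 0.14  0.11 -0.47]
1 90 3.9 0.1 [0.66 0.78 2.02 4.07 1.36 1.3 ] 0.0 [ 0.07  0.05 -0.5 ]
1 90 3.9 0.2 [0.66 0.51 2.09 4.12 1.25 1.13] 0.0 [ 0.14  0.11 -0.47]
1 90 -0.8 0.1 [ 0.66  0.36  1.85 -1.06  0.86  0.18] 0.2282 [ 0.28  0.21 -0.36]
1 90 -0.8 0.2 [ 0.52  0.04  2.   -1.06  0.61 -0.1 ] 0.2009 [ 0.35  0.2  -0.3 ]
1 80 2.5 0.1 [0.65 0.64 2.06 4.15 1.13 1.19] 0.0 [ 0.11  0.08 -0.49]
1 80 2.5 0.2 [0.64 0.38 2.11 4.2  1.02 1.01] 0.007 [ 0.19  0.14 -0.45]
1 80 3.9 0.1 [0.65 0.64 2.06 4.15 1.13 1.19] 0.0 [ 0.11  0.08 -0.49]
1 80 3.9 0.2 [0.64 0.38 2.11 4.2  1.02 1.01] 0.007 [ 0.19  0.14 -0.45]
1 80 -0.8 0.1 [ 0.6   0.3   1.91 -1.06  0.74  0.09] 0.1827 [ 0.29  0.2  -0.36]
1 80 -0.8 0.2 [ 0.55  0.07  1.98 -1.06  0.66 -0.07] 0.1527 [ 0.34  0.21 -0.31]
-1 90 2.5 0.1 [ 0.66  0.78  2.02  4.07  1.36 -1.84] 0.0 [ 0.07  0.05 -0.5 ]
-1 90 2.5 0.2 [ 0.66  0.51  2.09  4.12  1.25 -2.01] 0.0 [ 0.14  0.11 -0.47]
-1 90 3.9 0.1 [ 0.66  0.78  2.02  4.07  1.36 -1.84] 0.0 [ 0.07  0.05 -0.5 ]
-1 90 3.9 0.2 [ 0.66  0.51  2.09  4.12  1.25 -2.01] 0.0 [ 0.14  0.11 -0.47]
-1 90 -0.8 0.1 [ 0.74  0.45  1.79 -1.06  1.03 -2.77] 0.2132 [ 0.25  0.23 -0.38]
-1 90 -0.8 0.2 [ 0.74  0.26  1.84 -1.06  1.04 -2.77] 0.1961 [ 0.28  0.26 -0.33]
-1 80 2.5 0.1 [ 0.65  0.64  2.06  4.15  1.13 -1.95] 0.0 [ 0.11  0.08 -0.49]
-1 80 2.5 0.2 [ 0.64  0.38  2.11  4.2   1.02 -2.13] 0.007 [ 0.19  0.14 -0.45]
-1 80 3.9 0.1 [ 0.65  0.64  2.06  4.15  1.13 -1.95] 0.0 [ 0.11  0.08 -0.49]
-1 80 3.9 0.2 [ 0.64  0.38  2.11  4.2   1.02 -2.13] 0.007 [ 0.19  0.14 -0.45]
-1 80 -0.8 0.1 [ 0.71  0.41  1.83 -1.06  0.95 -2.77] 0.1687 [ 0.25  0.22 -0.38]
-1 80 -0.8 0.2 [ 0.72  0.24  1.87 -1.06  0.98 -2.77] 0.1488 [ 0.29  0.25 -0.33]
```

```bash
python3 - <<'E'
from h import *
from scipy.cluster.vq import kmeans2
c=dict(np.load('side0.npz')); P=cloud(c); ok=c['range_z']>0
reg=ok&(P[...,2]>.066)&(P[...,2]<.14)&(abs(P[...,0]-.568)<.013)&(abs(P[...,1]-.245)<.013)
for a in np.arange(.066,.14,.008):
    q=P[reg&(P[...,2]>=a)&(P[...,2]<a+.008)]
    if len(q)>4:
        l,_=kmeans2(q[:,:2],2,seed=1,minit='++'); print(round(a,3),len(q),l.round(4).tolist(),q[:,0].min().round(4),q[:,0].max().round(4),q[:,1].mean().round(4))
c=dict(np.load('top0.npz')); P=cloud(c)
for x0 in(.3,.4,.5,.55):
  m=(P[...,2]>.06)&(P[...,2]<.3)&(abs(P[...,0]-x0)<.02)&(P[...,1]>.3); print('machine',x0,P[m][:,1].min().round(3),P[m][:,2].max().round(3))
m=(P[...,2]>.06)&(P[...,2]<.3)&(P[...,1]>.3)&(P[...,0]<.6); print(P[m].min(0),P[m].max(0))
E
```

```text
0.066 23 [[0.5737, 0.2452], [0.5635, 0.2452]] 0.5624 0.5755 0.2452
0.074 28 [[0.5736, 0.245], [0.5645, 0.2474]] 0.5632 0.5749 0.2463
0.082 28 [[0.5735, 0.2445], [0.5642, 0.247]] 0.5629 0.5747 0.2456
0.09 25 [[0.5729, 0.2435], [0.5641, 0.2467]] 0.5625 0.5742 0.2453
0.098 26 [[0.5668, 0.2423], [0.5688, 0.2475]] 0.5626 0.5741 0.2459
0.106 27 [[0.5693, 0.2449], [0.566, 0.2488]] 0.5639 0.5734 0.246
0.114 22 [[0.5711, 0.2474], [0.567, 0.2475]] 0.5651 0.5717 0.2475
0.122 23 [[0.567, 0.2441], [0.5692, 0.2484]] 0.5659 0.5717 0.2469
0.13 10 [[0.5684, 0.2452], [0.5691, 0.2489]] 0.5668 0.5707 0.2467
machine 0.3 0.367 0.065
machine 0.4 0.361 0.146
machine 0.5 0.36 0.167
machine 0.55 0.301 0.161
[0.21400573 0.30003198 0.06000055] [0.59998798 0.62836157 0.24976541]
```

```bash
cat >> h.py <<'E'
def rows(qs,p,grip):
    s=readout.read_state(); A=R.from_quat(s['tool_rot']).as_matrix(); prev=s['tool_pos'],R.from_quat(s['tool_rot'])
    off=s['tool_pos']-fk(s['q'],p); print('model err mm',(off*1000).round(1))
    for q in qs:
        t=fk(q,p); M=(fkR(q)[3]*RZ)
        d=A.T@(t-s['tool_pos'])*100; w=(R.from_matrix(A).inv()*M).as_rotvec(degrees=True)
        print([float(x) for x in np.r_[d.round(1),w.round(1)]]+[grip],'| tcp',t.round(3),'tip z',(t+.073*M.as_matrix()[:,2])[2].round(3),'step mm/deg',round(np.linalg.norm(t-prev[0])*1000),np.degrees((prev[1].inv()*M).magnitude()).round(1))
        prev=t,M
def interp(way,step=.2):
    out=[];a=np.array(way[0])
    for b in way[1:]:
        b=np.array(b); n=int(np.ceil(np.abs(b-a).max()/step)); out+=[a+(b-a)*(i+1)/n for i in range(n)]; a=b
    return out
E
python3 - <<'E'
from h import *
p=fit(D0); u=np.array([.990,-.139,0]); v=np.array([.139,.990,0])
for back,z in((.09,.16),(.09,.092),(0,.092),(0,.2),(.05,.3)):
    q,e=ik(np.array([.5685,.2435,z])-u*back,frame(u,-v),p,[.6,.5,2.1,3.9,1.2,-1.9],.067); print(back,z,q.round(3),round(e,5))
    if back==.09 and z==.16: qt=q
s=readout.read_state(); way=[s['q'],[.62,-.3,2.1,.3,.6,-.6],[.6,-.2,2.1,2.9,.6,-1.6],qt]
rows(interp(way),p,150)
E
```

```text
0.09 0.16 [ 0.796  0.569  2.227  4.106  1.369 -1.853] 0.0
0.09 0.092 [ 0.796  0.781  2.166  4.087  1.456 -1.728] 0.0
0 0.092 [ 0.608  0.789  2.076  3.908  1.369 -1.761] 0.0
0 0.2 [ 0.608  0.483  2.154  3.955  1.208 -1.93 ] 0.0
0.05 0.3 [ 0.706  0.167  2.226  4.136  1.102 -2.178] 0.0
model err mm [ 0. -0. -0.]
[1.8, 3.2, -1.2, -9.4, 4.9, 5.6, 150] | tcp [0.345 0.298 0.275] tip z 0.21 step mm/deg 39 12.0
[2.7, 6.5, -3.2, -18.8, 8.8, 11.8, 150] | tcp [0.336 0.334 0.288] tip z 0.224 step mm/deg 39 11.9
[2.7, 9.4, -5.7, -28.0, 11.9, 18.6, 150] | tcp [0.331 0.366 0.309] tip z 0.251 step mm/deg 39 11.9
[1.9, 11.9, -8.6, -36.8, 14.3, 26.1, 150] | tcp [0.329 0.391 0.339] tip z 0.287 step mm/deg 39 11.8
[3.0, 13.7, -10.0, -40.8, 20.3, 30.0, 150] | tcp [0.318 0.413 0.345] tip z 0.296 step mm/deg 26 8.2
[3.6, 15.5, -11.7, -45.1, 25.9, 34.1, 150] | tcp [0.309 0.433 0.356] tip z 0.311 step mm/deg 25 8.1
[3.7, 17.1, -13.5, -49.6, 31.2, 38.5, 150] | tcp [0.303 0.452 0.372] tip z 0.332 step mm/deg 25 8.1
[3.3, 18.6, -15.4, -54.2, 36.0, 43.1, 150] | tcp [0.301 0.467 0.39 ] tip z 0.356 step mm/deg 24 8
[... 918 characters left out ...]
.4, 18.4, -17.4, -89.9, 59.1, 111.3, 150] | tcp [0.431 0.433 0.491] tip z 0.509 step mm/deg 51 7.8
[-12.0, 18.2, -12.1, -89.6, 59.3, 120.0, 150] | tcp [0.444 0.427 0.438] tip z 0.455 step mm/deg 55 7.6
[-10.2, 17.0, -6.6, -89.5, 55.9, 129.1, 150] | tcp [0.453 0.412 0.382] tip z 0.396 step mm/deg 60 7.8
[-8.0, 14.7, -1.0, -89.4, 48.9, 137.8, 150] | tcp [0.457 0.388 0.322] tip z 0.332 step mm/deg 64 8.3
[-5.4, 11.3, 4.3, -89.3, 38.2, 145.3, 150] | tcp [0.452 0.355 0.263] tip z 0.269 step mm/deg 68 9.0
[-2.3, 6.9, 8.9, -88.9, 24.3, 150.7, 150] | tcp [0.437 0.313 0.208] tip z 0.21 step mm/deg 71 9.8
[1.2, 1.7, 12.4, -88.3, 7.9, 153.1, 150] | tcp [0.413 0.265 0.16 ] tip z 0.16 step mm/deg 72 10.7
```

Request:
{"op": "step_arm", "data": {
  "plan": [
    [1.8,3.2,-1.2,-9.4,4.9,5.6,150],
    [2.7,6.5,-3.2,-18.8,8.8,11.8,150],
    [2.7,9.4,-5.7,-28,11.9,18.6,150],
    [1.9,11.9,-8.6,-36.8,14.3,26.1,150],
    [3,13.7,-10,-40.8,20.3,30,150],
    [3.6,15.5,-11.7,-45.1,25.9,34.1,150],
    [3.7,17.1,-13.5,-49.6,31.2,38.5,150],
    [3.3,18.6,-15.4,-54.2,36,43.1,150],
    [2.4,19.8,-17.2,-59,40.3,48.1,150],
    [1.1,20.7,-19,-63.7,44.1,53.5,150]
  ]
}}

```text
clock: 2.22
tool_pos: [0.3054, 0.4892, 0.4334]
tool_rot: [0.361, 0.706, 0.603, -0.085]
ft_force: [0.2, 1.4, -0.9]
width: 0.409
```

```bash
cat > go.py <<'E'
from h import *
p=fit(D0); u=np.array([.990,-.139,0]); v=np.array([.139,.990,0])
s=readout.read_state(); print(s['q'].round(3)); print(s['q'].tolist(),s['tool_pos'].tolist())
rows([],p,0); p=fit(D0+[(s['q'],s['tool_pos'])]); print(p.round(4))
qt,e=ik(np.array([.5685,.2435,.24])-u*.09,frame(u,-v),p,[.6,.5,2.1,3.9,1.2,-1.9],.067); print(qt.round(3),e)
way=[s['q'],[.6,-.2,2.1,2.9,.6,-1.6],qt]
rows(interp(way),p,150)
E
python3 go.py
```

```text
[ 0.615 -0.254  2.101  1.507  0.6   -1.065]
[0.6147783577285414, -0.2539947493283654, 2.1005507334386055, 1.506929416984611, 0.6003761440438307, -1.0647067502257974] [0.305421652580413, 0.48915273362578787, 0.4333994044667081]
model err mm [0.5 0.4 0. ]
[0.2827 0.455  0.0941 0.4996 0.2434 0.0862]
[ 0.797  0.331  2.249  4.155  1.25  -2.04 ] 3.828717170751032e-11
model err mm [ 0.  0. -0.]
[0.7, 2.3, 0.0, -5.5, 2.6, 5.3, 150] | tcp [0.314 0.493 0.456] tip z 0.444 step mm/deg 24 8.1
[1.0, 4.7, -0.2, -11.2, 4.8, 10.6, 150] | tcp [0.326 0.492 0.477] tip z 0.473 step mm/deg 24 8.1
[0.8, 7.2, -0.7, -17.1, 6.4, 16.0, 150] | tcp [0.341 0.487 0.496] tip z 0.499 step mm/deg 25 8.1
[0.1, 9.5, -1.5, -23.1, 7.4, 21.4, 150] | tcp [0.358 0.478 0.513] tip z 0.521 step mm/deg 26 8.1
[-1.0, 11.7, -2.4, -29.1, 7.9, 26.8, 150] | tcp [0.377 0.465 0.526] tip z 0.539 step mm/deg 26 8.2
[-2.6, 13.6, -3.5, -35.1, 7.9, 32.4, 150] | tcp [0.396 0.448 0.535] tip z 0.552 step mm/deg 27 8.2
[-4.6, 15.1, -4.8, -41.1, 7.3, 38.1, 150] | tcp [0.416 0.429 0.539] tip z 0.558 step mm/deg 28 8.2
[-7.2, 12.9, -3.8, -44.7, 7.9, 43.8, 150] | tcp [0.425 0.427 0.506] tip z 0.525 step mm/deg 35 6.8
[-10.3, 10.5, -3.4, -49.3, 6.7, 48.9, 150] | tcp [0.434 0.417 0.468] tip z 0.487 step mm/deg 40 7.0
[-13.9, 7.6, -3.6, -54.8, 3.6, 53.1, 150] | tcp [0.441 0.4   0.426] tip z 0.442 step mm/deg 46 7.4
[-17.7, 4.2, -4.5, -60.8, -1.3, 56.1, 150] | tcp [0.445 0.376 0.38 ] tip z 0.393 step mm/deg 52 8.1
[-21.4, 0.2, -6.2, -67.1, -8.0, 57.6, 150] | tcp [0.442 0.345 0.332] tip z 0.341 step mm/deg 57 8.8
[-24.8, -4.2, -8.7, -73.3, -16.4, 57.6, 150] | tcp [0.432 0.308 0.284] tip z 0.289 step mm/deg 61 9.7
[-27.7, -9.0, -12.0, -79.1, -26.2, 55.7, 150] | tcp [0.413 0.265 0.24 ] tip z 0.24 step mm/deg 64 10.6
```

The arm follows my joint-branch path well, so I continue.

Request:
{"op": "step_arm", "data": {
  "plan": [
    [0.7,2.3,0,-5.5,2.6,5.3,150],
    [1,4.7,-0.2,-11.2,4.8,10.6,150],
    [0.8,7.2,-0.7,-17.1,6.4,16,150],
    [0.1,9.5,-1.5,-23.1,7.4,21.4,150],
    [-1,11.7,-2.4,-29.1,7.9,26.8,150],
    [-2.6,13.6,-3.5,-35.1,7.9,32.4,150],
    [-4.6,15.1,-4.8,-41.1,7.3,38.1,150],
    [-7.2,12.9,-3.8,-44.7,7.9,43.8,150],
    [-10.3,10.5,-3.4,-49.3,6.7,48.9,150],
    [-13.9,7.6,-3.6,-54.8,3.6,53.1,150]
  ]
}}

```text
clock: 3.48
tool_pos: [0.4407, 0.4023, 0.4249]
tool_rot: [0.608, 0.129, 0.761, -0.187]
ft_force: [1.1, 0.8, 0.6]
width: 0.405
```

```bash
sed -i 's/\[.6,-.2,2.1,2.9,.6,-1.6\],//' go.py; python3 go.py
```

```text
[ 0.689  0.032  2.161  3.445  0.881 -1.79 ]
[0.689326440540642, 0.03229567271047314, 2.161101852376317, 3.4446868969935394, 0.8811005282736277, -1.7902456228788304] [0.44073573857518367, 0.40233478173007364, 0.42494474987567993]
model err mm [-2.3 -1.9  0.5]
[0.2827 0.455  0.0941 0.4996 0.2434 0.0862]
[ 0.797  0.331  2.249  4.155  1.25  -2.04 ] 3.74381559861705e-11
model err mm [-0. -0.  0.]
[-4.2, 2.5, -1.8, -7.6, -2.3, 1.2, 150] | tcp [0.444 0.378 0.379] tip z 0.392 step mm/deg 52 8.1
[-8.4, 5.4, -4.4, -16.0, -5.1, 0.6, 150] | tcp [0.442 0.346 0.331] tip z 0.34 step mm/deg 57 8.8
[-12.3, 8.5, -8.0, -24.8, -8.5, -1.7, 150] | tcp [0.432 0.308 0.284] tip z 0.288 step mm/deg 61 9.7
[-15.7, 11.6, -12.4, -33.9, -12.2, -5.7, 150] | tcp [0.413 0.265 0.24 ] tip z 0.24 step mm/deg 64 10.6
```

Request:
{"op": "step_arm", "data": {
  "plan": [
    [-4.2,2.5,-1.8,-7.6,-2.3,1.2,150],
    [-8.4,5.4,-4.4,-16,-5.1,0.6,150],
    [-12.3,8.5,-8,-24.8,-8.5,-1.7,150],
    [-15.7,11.6,-12.4,-33.9,-12.2,-5.7,150],
    [-15.7,11.6,-12.4,-33.9,-12.2,-5.7,150]
  ]
}}

```text
clock: 4.1
tool_pos: [0.4111, 0.2667, 0.2367]
tool_rot: [0.708, -0.046, 0.703, 0.05]
ft_force: [0.1, 0.8, 1.2]
width: 0.408
```

```bash
cat >> h.py <<'E'
PF=np.array([0.2827,0.455,0.0941,0.4996,0.2434,0.0862])
U=np.array([.990,-.139,0]); V=np.array([.139,.990,0]); G=frame(U,-V)
E
python3 - <<'E'
from h import *
T=np.array([.5685,.2435,.092])
to(T-U*.09,G,.067); to(T,G,.067)
c=cam('wrist'); save('w1',c['color']); np.savez('w1.npz',**c)
E
```

```text
t 4.1 q [ 0.8   0.34  2.25  4.16  1.25 -2.04] tcp [0.4111 0.2667 0.2367] | shift [-14.47   0.03   0.29] turn [-0.19  0.31  0.32] F [0.1 0.8 1.2] w 0.408
t 4.1 q [ 0.8   0.34  2.25  4.16  1.25 -2.04] tcp [0.4111 0.2667 0.2367] | shift [-14.42   0.06   9.29] turn [-0.19  0.31  0.32] F [0.1 0.8 1.2] w 0.408
```

View pics/w1.png

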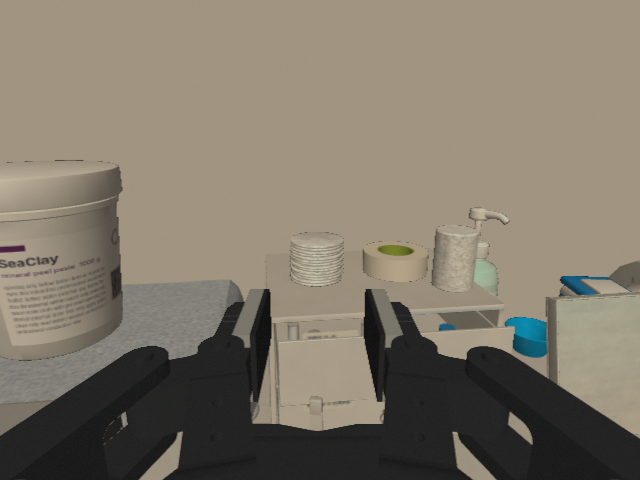

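The wrist view shows the tips at about (258,290) and (375,290), with the path clear. I descend to the pre-grasp pose.

Request:
{"op": "step_arm", "data": {
  "plan": [
    [-6,0,0.3,-0.2,0.3,0.3,150],
    [-11,0,0.3,-0.2,0.3,0.3,150],
    [-14.5,0,0.3,-0.2,0.3,0.3,150],
    [-14.5,0,0.3,-0.2,0.3,0.3,150]
  ]
}}

```text
clock: 4.65
tool_pos: [0.4152, 0.2685, 0.0919]
tool_rot: [0.705, -0.048, 0.706, 0.047]
ft_force: [-0.2, 0.4, -0.6]
width: 0.41
```

```bash
python3 - <<'E'
from h import *
T=np.array([.5685,.2435,.092])
to(T,G,.067)
c=cam('wrist'); save('w2',c['color']); np.savez('w2.npz',**c); P=cloud(c); ok=c['range_z']>0
m=ok&(np.linalg.norm(P[...,:2]-T[:2],axis=-1)<.02)&(P[...,2]>.065)
for a in np.arange(.066,.136,.01):
    q=P[m&(P[...,2]>a)&(P[...,2]<a+.01)]
    if len(q)>3: print(round(a,3),len(q),q.mean(0).round(4),q.min(0).round(4),q.max(0).round(4))
x=P[ok&(P[...,2]>.07)&(P[...,2]<.16)&(P[...,0]>.53)&(P[...,0]<.6)&(P[...,1]<.22)&(P[...,1]>.15)]; print('therm',len(x),x.min(0),x.max(0))
E
```

```text
t 4.65 q [ 0.8   0.8   2.13  4.08  1.45 -1.74] tcp [0.4152 0.2685 0.0919] | shift [-0.01  0.39  8.83] turn [-0.25 -0.12 -0.08] F [-0.2  0.4 -0.6] w 0.41
0.066 273 [0.5646 0.246  0.0709] [0.561  0.2399 0.066 ] [0.5734 0.2508 0.076 ]
0.076 301 [0.5652 0.2456 0.081 ] [0.5621 0.2392 0.076 ] [0.5741 0.2507 0.0858]
0.086 302 [0.5653 0.2457 0.091 ] [0.5622 0.2393 0.0861] [0.5739 0.2505 0.0959]
0.096 311 [0.5656 0.2456 0.1009] [0.5626 0.2395 0.096 ] [0.5734 0.2505 0.106 ]
0.106 295 [0.5662 0.2456 0.111 ] [0.5635 0.2402 0.106 ] [0.5728 0.2504 0.116 ]
0.116 273 [0.5672 0.2456 0.121 ] [0.5643 0.2405 0.1161] [0.5713 0.2496 0.1259]
0.126 154 [0.5674 0.2457 0.1288] [0.5649 0.2414 0.126 ] [0.5719 0.2495 0.1312]
therm 4098 [0.54381426 0.18181959 0.07011451] [0.56368495 0.19684414 0.15551043]
```

View pics/w2.png

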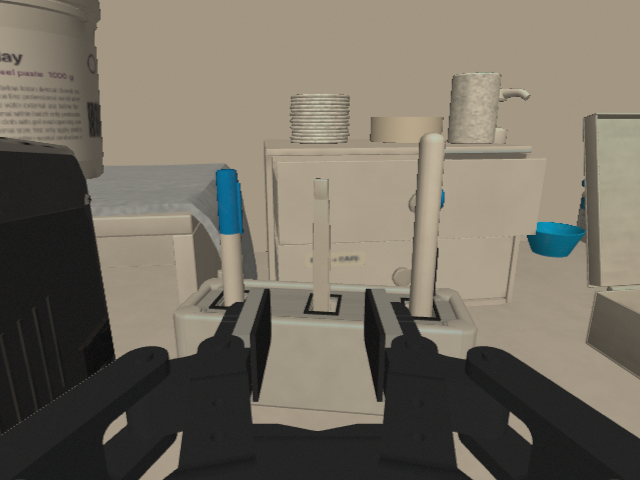

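The tweezers stand at about (320,240), centred between the tips (258 and 375). The marker (230,235) and thermometer (428,220) are clear of the fingers. Now I advance and grip.

Request:
{"op": "step_arm", "data": {
  "plan": [
    [0,0.25,4,-0.2,0,0,150],
    [0,0.25,7,-0.2,0,0,150],
    [0,0.25,8.7,-0.2,0,0,150],
    [0,0.25,8.7,-0.2,0,0,150],
    [0,0.25,8.7,-0.2,0,0,255],
    [0,0.25,8.7,-0.2,0,0,255],
    [0,0.25,8.7,-0.2,0,0,255],
    [0,0.25,8.7,-0.2,0,0,255]
  ],
  "force": 30
}}

```text
clock: 5.7
tool_pos: [0.5009, 0.2547, 0.0944]
tool_rot: [0.703, -0.05, 0.707, 0.048]
ft_force: [-1.2, -0.2, 2.6]
width: 0.085
```

```bash
python3 - <<'E'
from h import *
T=np.array([.568,.245,.092])
to(T,G,.068); to(T+[0,0,.1],G,.068);to(T+[0,0,.1]-U*.06,G,.068)
E
```

```text
t 5.7 q [ 0.61  0.8   2.05  3.91  1.37 -1.77] tcp [0.5009 0.2547 0.0944] | shift [-0.24  0.03 -0.02] turn [-0.07 -0.3  -0.18] F [-1.2 -0.2  2.6] w 0.085
t 5.7 q [ 0.61  0.8   2.05  3.91  1.37 -1.77] tcp [0.5009 0.2547 0.0944] | shift [ 9.76 -0.    0.03] turn [-0.07 -0.3  -0.18] F [-1.2 -0.2  2.6] w 0.085
t 5.7 q [ 0.61  0.8   2.05  3.91  1.37 -1.77] tcp [0.5009 0.2547 0.0944] | shift [ 9.79 -0.01 -5.97] turn [-0.07 -0.3  -0.18] F [-1.2 -0.2  2.6] w 0.085
```

Request:
{"op": "step_arm", "data": {
  "plan": [
    [1.5,0,0,0,0,0,255],
    [3.5,0,0,0,0,0,255],
    [6,0,0,0,0,0,255],
    [9,0,0,0,0,0,255],
    [12,0,0,0,0,0,255],
    [15,0,0,0,0,0,255],
    [18,0,0,0,0,0,255],
    [19,0,0,0,0,0,255]
  ],
  "force": 40
}}

```text
clock: 6.7
tool_pos: [0.4999, 0.2545, 0.286]
tool_rot: [0.703, -0.05, 0.708, 0.047]
ft_force: [0.9, 0.2, -0.8]
width: 0.084
```

```bash
cat > back.py <<'E'
from h import *
s=readout.read_state(); print(s['clock'],s['q'].round(3),s['tool_pos'],s['width'],s['ft_force'])
# target: tool down over box, tweezers (tool -x... ) along world y
for az in(0,180,-20,20):
    a=np.radians(az); M=frame([0,0,-1],[np.cos(a),np.sin(a),0])
    for z in(.02,.2,.3):
        q,e=ik([.535,-.06,z],M,PF,[.1,.2,1.6,0,1.3,0],.068); print(az,z,q.round(3),round(e,4))
E
python3 back.py; python3 - <<'E'
from h import *
c=cam('wrist'); save('w3',c['color']); 
E
```

```text
6.7 [ 0.614  0.264  2.158  4.031  1.074 -2.104] [0.49989151 0.25454425 0.28603752] 0.0837566464930268 [ 0.8845414   0.19115772 -0.84720369]
0 0.02 [-0.272  0.41   1.786 -0.     0.946 -0.272] 0.0
0 0.2 [-0.272  0.162  1.671 -0.     1.309 -0.272] 0.0
0 0.3 [-0.272  0.085  1.548 -0.     1.509 -0.272] 0.0
180 0.02 [-0.088  0.421  1.856 -0.387  0.797 -2.77 ] 0.0821
180 0.2 [-0.051  0.164  1.73  -0.292  1.194 -2.77 ] 0.0959
180 0.3 [-0.047  0.081  1.6   -0.238  1.411 -2.77 ] 0.1154
-20 0.02 [-0.272  0.41   1.786 -0.     0.946  0.077] 0.0
-20 0.2 [-0.272  0.162  1.671 -0.     1.309  0.077] 0.0
-20 0.3 [-0.272  0.085  1.548 -0.     1.509  0.077] 0.0
20 0.02 [-0.272  0.41   1.786 -0.     0.946 -0.622] 0.0
20 0.2 [-0.272  0.162  1.671  0.     1.309 -0.622] 0.0
20 0.3 [-0.272  0.085  1.548 -0.     1.509 -0.622] 0.0
```

View pics/w3.png

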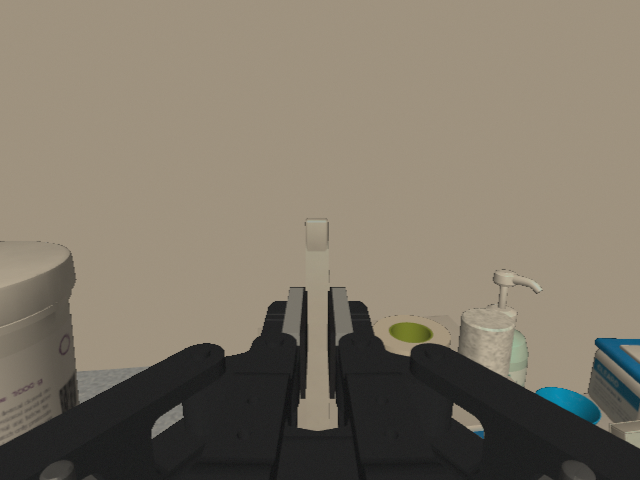

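The tweezers are held straight, with the head at (317,225). I reverse the wrist branch, carrying them high towards the box.

```bash
cat > back.py <<'E'
from h import *
s=readout.read_state(); print(s['clock'],s['q'].round(3),s['tool_pos'],s['width'],s['ft_force'])
M=frame([0,0,-1],[1,0,0])
qt,e=ik([.538,-.044,.22],M,PF,[-.2,.2,1.6,0,1.3,-.2],.068); print(qt.round(3),e)
W=[[.4,-.15,2.1,2.9,.65,-1.6],[0,-.25,2.05,.3,.65,-.6],qt]
import sys
W=W[int(sys.argv[1]):]
qs=interp([s['q']]+W,.23); rows(qs,PF,255)
for q in qs:
    t=fk(q,PF); m=(fkR(q)[3]*RZ).as_matrix(); print((t+m@[-.088,0,.068]).round(2),end=' ')
E
python3 back.py 0
```

```text
6.75 [ 0.614  0.263  2.157  4.031  1.074 -2.104] [0.4999972  0.25456562 0.28650295] 0.08670027627662898 [ 0.29871314 -0.38930152  0.41985849]
[-0.242  0.146  1.646 -0.     1.349 -0.242] 9.445202537407085e-11
model err mm [-0.  0.  0.]
[5.7, -3.3, 1.2, 9.6, 5.2, 2.2, 255] | tcp [0.516 0.285 0.344] tip z 0.352 step mm/deg 67 11.1
[11.2, -5.8, 1.4, 18.4, 9.8, 2.3, 255] | tcp [0.521 0.31  0.399] tip z 0.412 step mm/deg 60 10.0
[16.0, -7.7, 0.9, 26.2, 13.5, 0.3, 255] | tcp [0.518 0.329 0.447] tip z 0.464 step mm/deg 52 8.9
[20.1, -8.7, -0.0, 32.6, 16.4, -3.7, 255] | tcp [0.51  0.34  0.488] tip z 0.507 step mm/deg 43 8.0
[23.4, -8.9, -1.0, 37.2, 18.4, -9.4, 255] | tcp [0.5   0.343 0.521] tip z 0.54 step mm/deg 35 7.5
[23.2, -9.8, -1.6, 41.8, 19.9, -15.9, 255] | tcp [0.496 0.353 0.519] tip z 0.535 step mm/deg 11 8.0
[22.4, -10.3, -2.1, 46.1, 20.5, -22.7, 255] | tcp [0.492 0.359 0.511] tip z 0.523 step mm/deg 11 8.0
[21.0, -10.5, -2.4, 50.2, 20.3, -29.8, 255] | tcp [0.489 0.361 0.497] tip z 0.504 step mm/deg 14 8.1
[19.2, -10.3, -2.6, 53.8, 19.1, -37.2, 255] | tcp [0.487 0.359 0.479] tip z 0
[... 882 characters left out ...]
tip z 0.259 step mm/deg 42 11.2
[2.1, 19.5, 6.3, 69.8, -39.7, -90.1, 255] | tcp [0.536 0.053 0.307] tip z 0.239 step mm/deg 45 11.8
[1.0, 24.1, 7.3, 73.3, -52.5, -83.1, 255] | tcp [0.54  0.006 0.296] tip z 0.224 step mm/deg 48 12.4
[0.2, 29.0, 7.9, 75.3, -65.9, -75.1, 255] | tcp [ 0.538 -0.044  0.288] tip z 0.215 step mm/deg 50 12.9
[0.59 0.29 0.26] [0.6  0.33 0.32] [0.6  0.35 0.38] [0.59 0.37 0.42] [0.59 0.37 0.46] [0.58 0.38 0.45] [0.58 0.38 0.45] [0.58 0.38 0.43] [0.57 0.37 0.41] [0.57 0.36 0.39] [0.57 0.33 0.37] [0.58 0.3  0.34] [0.58 0.27 0.32] [0.58 0.22 0.31] [0.58 0.17 0.3 ] [0.59 0.12 0.29] [0.59 0.06 0.3 ] [0.59 0.02 0.27] [ 0.58 -0.03  0.24] [ 0.56 -0.08  0.23] [ 0.54 -0.13  0.22]
```

Request:
{"op": "step_arm", "data": {
  "plan": [
    [5.7,-3.3,1.2,9.6,5.2,2.2,255],
    [11.2,-5.8,1.4,18.4,9.8,2.3,255],
    [16,-7.7,0.9,26.2,13.5,0.3,255],
    [20.1,-8.7,0,32.6,16.4,-3.7,255],
    [23.4,-8.9,-1,37.2,18.4,-9.4,255],
    [23.2,-9.8,-1.6,41.8,19.9,-15.9,255],
    [22.4,-10.3,-2.1,46.1,20.5,-22.7,255],
    [21,-10.5,-2.4,50.2,20.3,-29.8,255],
    [19.2,-10.3,-2.6,53.8,19.1,-37.2,255],
    [17.1,-9.5,-2.6,56.9,17.1,-44.9,255]
  ]
}}

```text
clock: 8.0
tool_pos: [0.4858, 0.3513, 0.4545]
tool_rot: [0.502, 0.552, 0.665, -0.022]
ft_force: [0.3, 0.0, -0.1]
width: 0.085
```

```bash
python3 back.py 1
```

```text
8.0 [ 0.234 -0.188  2.081  1.812  0.649 -1.183] [0.48582026 0.35130893 0.45446695] 0.08473560062239811 [ 0.26136383  0.00828774 -0.12571301]
[-0.242  0.146  1.646 -0.     1.349 -0.242] 9.445202537407085e-11
model err mm [0. 0. 0.]
[-2.3, -1.0, -0.8, 5.0, -4.2, -5.2, 255] | tcp [0.487 0.337 0.432] tip z 0.416 step mm/deg 26 8.4
[-5.1, -1.7, -1.9, 9.9, -9.1, -10.3, 255] | tcp [0.489 0.316 0.41 ] tip z 0.385 step mm/deg 31 8.5
[-8.2, -2.0, -3.5, 14.4, -14.7, -15.1, 255] | tcp [0.492 0.29  0.388] tip z 0.355 step mm/deg 35 8.7
[-11.4, -1.8, -5.5, 18.7, -20.8, -19.9, 255] | tcp [0.497 0.257 0.369] tip z 0.328 step mm/deg 38 8.9
[-14.7, -1.2, -7.9, 22.6, -27.5, -24.5, 255] | tcp [0.501 0.219 0.353] tip z 0.307 step mm/deg 42 9.0
[-18.0, -0.0, -10.7, 26.1, -34.7, -29.0, 255] | tcp [0.505 0.176 0.342] tip z 0.291 step mm/deg 44 9.2
[-20.9, 1.6, -13.9, 29.3, -42.2, -33.5, 255] | tcp [0.509 0.13  0.337] tip z 0.283 step mm/deg 47 9.3
[-24.7, 2.8, -15.4, 37.0, -45.7, -25.3, 255] | tcp [0.525 0.094 0.321] tip z 0.259 step mm/deg 42 11.2
[-28.4, 4.0, -17.7, 44.2, -50.1, -16.2, 255] | tcp [0.536 0.053 0.307] tip z 0.239 step mm/deg 45 11.8
[-31.8, 5.3, -20.9, 50.9, -55.2, -6.3, 255] | tcp [0.54  0.006 0.296] tip z 0.224 step mm/deg 48 12.4
[-34.9, 6.6, -24.7, 57.0, -60.9, 4.4, 255] | tcp [ 0.538 -0.044  0.288] tip z 0.215 step mm/deg 50 12.9
[0.57 0.33 0.36] [0.58 0.3  0.34] [0.58 0.27 0.32] [0.58 0.22 0.3 ] [0.58 0.17 0.29] [0.59 0.12 0.29] [0.59 0.06 0.3 ] [0.59 0.02 0.27] [ 0.58 -0.03  0.24] [ 0.56 -0.08  0.23] [ 0.54 -0.13  0.22]
```

Request:
{"op": "step_arm", "data": {
  "plan": [
    [-2.3,-1,-0.8,5,-4.2,-5.2,255],
    [-5.1,-1.7,-1.9,9.9,-9.1,-10.3,255],
    [-8.2,-2,-3.5,14.4,-14.7,-15.1,255],
    [-11.4,-1.8,-5.5,18.7,-20.8,-19.9,255],
    [-14.7,-1.2,-7.9,22.6,-27.5,-24.5,255],
    [-18,0,-10.7,26.1,-34.7,-29,255],
    [-20.9,1.6,-13.9,29.3,-42.2,-33.5,255],
    [-24.7,2.8,-15.4,37,-45.7,-25.3,255],
    [-28.4,4,-17.7,44.2,-50.1,-16.2,255],
    [-31.8,5.3,-20.9,50.9,-55.2,-6.3,255]
  ]
}}

```text
clock: 9.25
tool_pos: [0.5391, 0.0043, 0.2937]
tool_rot: [0.647, 0.754, 0.09, 0.068]
ft_force: [0.6, -0.2, -0.8]
width: 0.082
```

```bash
python3 - <<'E'
from h import *
M=frame([0,0,-1],[1,0,0])
to([.538,-.044,.2],M,.068)
E
```

```text
t 9.25 q [-0.19  0.03  1.77  0.1   1.13 -0.38] tcp [0.5391 0.0043 0.2937] | shift [-4.79 -1.39  2.26] turn [12.86 -1.74  8.69] F [ 0.6 -0.2 -0.8] w 0.082
```

Request:
{"op": "step_arm", "data": {
  "plan": [
    [-2.4,-0.7,1,6.5,-0.9,4.3,255],
    [-4.8,-1.4,2.3,12.9,-1.7,8.7,255],
    [-4.8,-1.4,2.3,12.9,-1.7,8.7,255]
  ]
}}

```text
clock: 9.62
tool_pos: [0.5376, -0.045, 0.2638]
tool_rot: [0.708, 0.706, -0.002, -0.004]
ft_force: [-0.8, 0.4, -0.6]
width: 0.086
```

```bash
python3 - <<'E'
from h import *
c=cam('wrist'); save('w4',c['color']); P=cloud(c); ok=c['range_z']>0
M=frame([0,0,-1],[1,0,0]); to([.538,-.044,.008],M,.068)
m=ok&(P[...,2]<.03)&(P[...,2]>-.01)&(abs(P[...,0]-.538)<.05)&(P[...,1]>-.17)&(P[...,1]<.03); print('floor',np.percentile(P[m][:,2],[5,50,95]).round(4))
m=ok&(abs(P[...,2]-.043)<.004); q=P[m]; print('rim',len(q),q.min(0).round(3),q.max(0).round(3))
s=readout.read_state(); t=s['tool_pos']
m=ok&(abs(P[...,0]-t[0])<.02)&(abs(P[...,2]-(t[2]-.068))<.025)&((P[...,1]<t[1]-.013)|(P[...,1]>t[1]+.013))&(abs(P[...,1]-t[1])<.12); q=P[m]
print('tw',len(q),q.min(0).round(3),q.max(0).round(3))
for a in np.arange(t[1]-.1,t[1]+.05,.015):
    k=q[(q[:,1]>a)&(q[:,1]<a+.015)]
    if len(k)>5: print(round(a-t[1],3),len(k),(k.mean(0)-t).round(4))
E
```

```text
t 9.68 q [-0.24  0.17  1.67  0.    1.31 -0.24] tcp [ 0.5375 -0.0441  0.2649] | shift [-0.04  0.14 18.89] turn [-0.29 -0.15 -0.03] F [-0.1  0.1  0.3] w 0.078
floor [0.0005 0.0019 0.008 ]
rim 3595 [ 0.475 -0.202  0.039] [0.791 0.068 0.047]
tw 3260 [ 0.533 -0.093  0.192] [ 0.542 -0.008  0.202]
-0.055 373 [-0.0001 -0.0437 -0.065 ]
-0.04 770 [-0.0001 -0.0325 -0.0652]
-0.025 601 [-0.0003 -0.0192 -0.0654]
0.005 464 [-0.0002  0.0164 -0.0674]
0.02 967 [-0.0003  0.0275 -0.0685]
0.035 85 [-0.0005  0.0355 -0.0697]
```

View pics/w4.png

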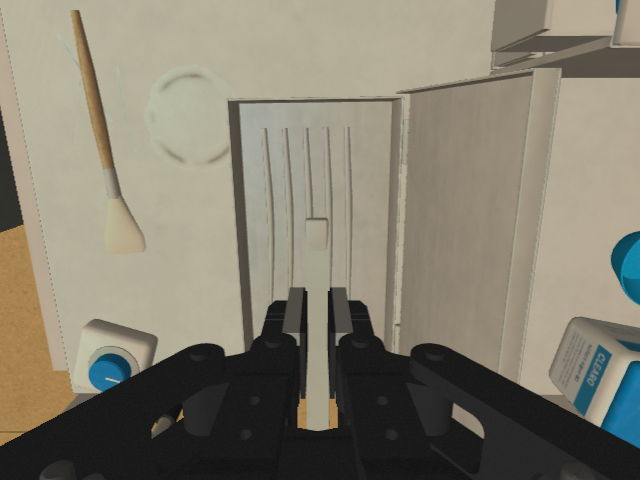

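The tweezers are level in the grip over the box. The head is at (317,232), between two floor ribs, and the box walls lie at columns 240–395. I descend and creep to contact.

Request:
{"op": "step_arm", "data": {
  "plan": [
    [0,0.1,5,-0.3,-0.15,0,255],
    [0,0.1,10,-0.3,-0.15,0,255],
    [0,0.1,14,-0.3,-0.15,0,255],
    [0,0.1,16.5,-0.3,-0.15,0,255],
    [0,0.1,17.6,-0.3,-0.15,0,255],
    [0,0.1,17.9,-0.3,-0.15,0,255],
    [0,0.1,17.9,-0.3,-0.15,0,255]
  ]
}}

```text
clock: 10.55
tool_pos: [0.5384, -0.0436, 0.087]
tool_rot: [0.707, 0.707, 0.001, 0.001]
ft_force: [-0.4, -0.2, -0.1]
width: 0.086
```

Request:
{"op": "step_arm", "data": {
  "plan": [
    [0,0,0.2,0,0,0,255],
    [0,0,0.4,0,0,0,255],
    [0,0,0.4,0,0,0,255]
  ]
}}

```text
clock: 10.92
tool_pos: [0.5384, -0.0437, 0.0831]
tool_rot: [0.707, 0.707, 0.001, 0.001]
ft_force: [1.1, 0.2, -0.8]
width: 0.085
```

Request:
{"op": "step_arm", "data": {
  "plan": [
    [0,0,0.2,0,0,0,255],
    [0,0,0.3,0,0,0,255]
  ]
}}

```text
clock: 11.18
tool_pos: [0.5383, -0.0437, 0.0799]
tool_rot: [0.707, 0.707, 0.001, 0.001]
ft_force: [-0.1, 1.1, -1.0]
width: 0.087
```

Request:
{"op": "step_arm", "data": {
  "plan": [
    [0,0,0.15,0,0,0,255],
    [0,0,0.15,0,0,0,255]
  ]
}}

```text
clock: 11.42
tool_pos: [0.5382, -0.0436, 0.0783]
tool_rot: [0.707, 0.707, 0.001, 0.001]
ft_force: [-0.7, 0.2, -0.6]
width: 0.085
```

Request:
{"op": "step_arm", "data": {
  "plan": [
    [0,0,0.15,0,0,0,255],
    [0,0,0.15,0,0,0,255]
  ]
}}

```text
clock: 11.68
tool_pos: [0.5384, -0.0437, 0.0779]
tool_rot: [0.707, 0.707, 0.0, 0.001]
ft_force: [-3.3, -0.6, 8.5]
width: 0.085
```

Contact with the floor reads 8.5 N. I open partway and then retreat straight up.

Request:
{"op": "step_arm", "data": {
  "plan": [
    [0,0,-0.05,0,0,0,215],
    [0,0,-0.05,0,0,0,205],
    [0,0,-0.05,0,0,0,180],
    [0,0,-0.05,0,0,0,160],
    [0,0,-0.05,0,0,0,160]
  ]
}}

```text
clock: 12.3
tool_pos: [0.5383, -0.0437, 0.0782]
tool_rot: [0.707, 0.707, 0.0, 0.001]
ft_force: [-0.0, 0.3, 0.0]
width: 0.371
```

Request:
{"op": "step_arm", "data": {
  "plan": [
    [0,0,-1,0,0,0,160],
    [0,0,-4,0,0,0,160],
    [0,0,-9,0,0,0,160],
    [0,0,-15,0,0,0,160],
    [0,0,-20,0,0,0,255],
    [0,0,-20,0,0,0,255]
  ]
}}

```text
clock: 13.05
tool_pos: [0.541, -0.0443, 0.2851]
tool_rot: [0.707, 0.707, 0.004, 0.006]
ft_force: [0.7, -0.3, -0.5]
width: 0.004
```

```bash
python3 - <<'E'
from h import *
c=cam('wrist'); save('w5',c['color']); P=cloud(c); ok=c['range_z']>0
m=ok&(P[...,2]>.135)&(P[...,0]>.58)&(P[...,0]<.7)&(P[...,1]<.05)&(P[...,1]>-.19)&(P[...,2]<.2)
q=P[m]; print('lid',len(q),q.min(0).round(3),q.max(0).round(3)); k=q[q[:,2]>.16]; print(len(k),k.mean(0).round(3),k.min(0).round(3),k.max(0).round(3))
M=frame([0,0,-1],[1,0,0]); to([.70,-.05,.30],M,.073)
c=dict(np.load('top0.npz')); P=cloud(c); m=(P[...,0]>.64)&(P[...,0]<.85)&(P[...,1]<.06)&(P[...,1]>-.2)&(P[...,2]>.03)
q=P[m]
for x in np.arange(.64,.85,.02):
    k=q[(q[:,0]>x)&(q[:,0]<x+.02)]; print(round(x,2),len(k), [(round(y,2),k[(k[:,1]>y)&(k[:,1]<y+.04)][:,2].max().round(3)) for y in np.arange(-.2,.06,.04) if ((k[:,1]>y)&(k[:,1]<y+.04)).any()])
E
```

```text
lid 12267 [ 0.61  -0.159  0.135] [0.633 0.044 0.169]
6952 [ 0.625 -0.024  0.166] [ 0.617 -0.148  0.16 ] [0.633 0.044 0.169]
t 13.1 q [-0.24  0.15  1.65 -0.    1.33 -0.24] tcp [ 0.5394 -0.0439  0.2818] | shift [-0.63 16.14 -8.99] turn [ 0.46  0.11 -0.01] F [-0.2  1.1 -0.1] w 0.001
0.64 0 []
0.66 64 [(np.float64(0.04), np.float64(0.147))]
0.68 38 [(np.float64(0.04), np.float64(0.147))]
0.7 39 [(np.float64(0.04), np.float64(0.146))]
0.72 38 [(np.float64(0.04), np.float64(0.146))]
0.74 736 [(np.float64(-0.2), np.float64(0.092)), (np.float64(-0.16), np.float64(0.092)), (np.float64(0.04), np.float64(0.145))]
0.76 623 [(np.float64(-0.2), np.float64(0.098)), (np.float64(-0.16), np.float64(0.094)), (np.float64(-0.12), np.float64(0.035)), (np.float64(-0.08), np.float64(0.037)), (np.float64(0.04), np.float64(0.147))]
0.78 1283 [(np.float64(-0.2), np.float64(0.097)), (np.float64(-0.16), np.float64(0.096)), (np.float64(-0.12), np.float64(0.035)), (np.float64(-0.08), np.float64(0.036)), (np.float64(-0.04), np.float64(0.201)), (np.float64(0.0), np.float64(0.127)), (np.float64(0.04), np.float64(0.146))]
0.8 1545 [(np.float64(-0.2), np.float64(0.098)), (np.float64(-0.16), np.float64(0.092)), (np.float64(-0.12), np.float64(0.034)), (np.float64(-0.08), np.float64(0.037)), (np.float64(-0.04), np.float64(0.202)), (np.float64(0.0), np.float64(0.201)), (np.float64(0.04), np.float64(0.145))]
0.82 893 [(np.float64(-0.2), np.float64(0.097)), (np.float64(-0.16), np.float64(0.091)), (np.float64(-0.12), np.float64(0.037)), (np.float64(-0.08), np.float64(0.036)), (np.float64(-0.04), np.float64(0.202)), (np.float64(0.0), np.float64(0.202)), (np.float64(0.04), np.float64(0.145))]
0.84 224 [(np.float64(-0.2), np.float64(0.092)), (np.float64(-0.16), np.float64(0.091)), (np.float64(0.0), np.float64(0.127)), (np.float64(0.04), np.float64(0.142))]
```

View pics/w5.png

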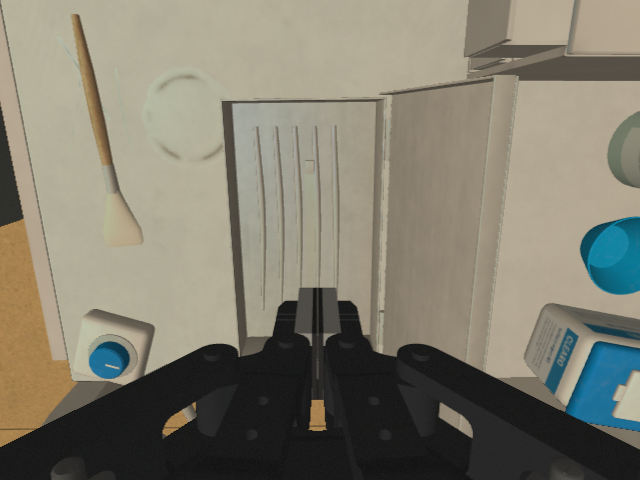

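The tweezers look to be lying in the box, with the head at about (309,163) and the rest hidden by the gripper, so I check with the top camera later. The lid edge is at x 0.617–0.633, z 0.169. I take the shut fingers over and behind it, beside the handle.

Request:
{"op": "step_arm", "data": {
  "plan": [
    [-3,5,-2,0,0,0,255],
    [-7.6,10,-2,0,0,0,255],
    [-7.6,15.1,-1.5,0.4,0,0,255],
    [-7.6,15.1,-1,0.4,0,0,255],
    [-7.6,15.1,-1,0.4,0,0,255]
  ]
}}

```text
clock: 13.72
tool_pos: [0.6889, -0.1194, 0.2898]
tool_rot: [0.707, 0.707, -0.002, -0.002]
ft_force: [-0.5, 0.3, 0.4]
width: 0.001
```

```bash
python3 - <<'E'
from h import *
M=frame([0,0,-1],[1,0,0]); to([.69,-.12,.13],M,.073); to([.575,-.12,.12],M,.073)
c=cam('top'); P=cloud(c); col=c['color']; save('top1',cv2.resize(col[150:290,340:510],None,fx=4,fy=4,interpolation=cv2.INTER_CUBIC))
E
```

```text
t 13.72 q [-0.29  0.48  1.21 -0.    1.46 -0.29] tcp [ 0.6889 -0.1194  0.2898] | shift [-0.06  0.16  8.68] turn [-0.29  0.01  0.  ] F [-0.5  0.3  0.4] w 0.001
t 13.72 q [-0.29  0.48  1.21 -0.    1.46 -0.29] tcp [ 0.6889 -0.1194  0.2898] | shift [ -0.06 -11.34   9.74] turn [-0.29  0.01  0.  ] F [-0.5  0.3  0.4] w 0.001
```

View pics/top1.png

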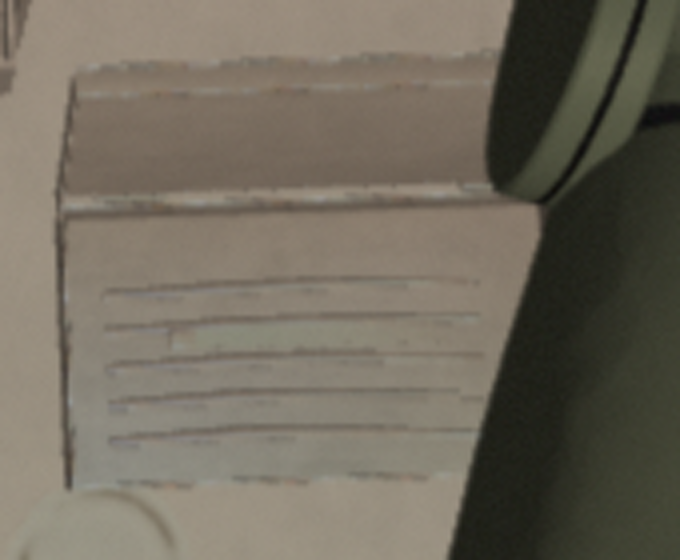

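The tweezers lie flat inside the box, spanning about (170,338) to (440,340) in this crop and well clear of the walls. Now I go down behind the lid and push it over.

Request:
{"op": "step_arm", "data": {
  "plan": [
    [0,0,5,-0.3,0,0,255],
    [0,0,8.7,-0.3,0,0,255],
    [0,-2,8.7,-0.3,0,0,255],
    [0,-4,8.7,-0.3,0,0,255],
    [0,-5.5,8.7,-0.3,0,0,255],
    [0,-7,8.7,-0.3,0,0,255],
    [0,-8.5,8.7,-0.3,0,0,255],
    [0,-10,8.7,-0.3,0,0,255]
  ]
}}

```text
clock: 14.78
tool_pos: [0.5872, -0.1189, 0.2065]
tool_rot: [0.707, 0.707, 0.001, 0.002]
ft_force: [0.0, -0.4, 0.0]
width: 0.002
```

```bash
python3 - <<'E'
from h import *
M=frame([0,0,-1],[1,0,0]); to([.54,-.12,.12],M,.073)
c=cam('side'); P=cloud(c); ok=c['range_z']>0
m=ok&(P[...,1]>-.03)&(P[...,1]<.035)&(P[...,0]>.44)&(P[...,0]<.64)&(P[...,2]>.01)&(P[...,2]<.2); q=P[m]
for x in np.arange(.44,.64,.02):
    k=q[(q[:,0]>x)&(q[:,0]<x+.02)]
    if len(k): print(round(x,2),len(k),k[:,2].min().round(3),np.median(k[:,2]).round(3),k[:,2].max().round(3))
E
```

```text
t 14.78 q [-0.34  0.35  1.57  0.    1.21 -0.34] tcp [ 0.5872 -0.1189  0.2065] | shift [-0.11 -4.73  1.33] turn [0.27 0.1  0.03] F [ 0.  -0.4  0. ] w 0.002
0.46 19 0.012 0.042 0.044
0.48 2 0.015 0.017 0.019
0.52 14 0.01 0.01 0.013
0.54 63 0.011 0.162 0.164
0.56 114 0.115 0.163 0.167
0.58 55 0.041 0.078 0.115
```

The lid is past upright with its edge near x≈0.55 and no contact force, so it should be falling. I move up and wait.

Request:
{"op": "step_arm", "data": {
  "plan": [
    [0,0,0,0,0,0,255],
    [0,0,-2,0,0,0,255],
    [0,0,-4,0,0,0,255],
    [0,0,-4,0,0,0,255],
    [0,0,-4,0,0,0,255],
    [0,0,-4,0,0,0,255]
  ]
}}

```text
clock: 15.58
tool_pos: [0.5848, -0.1183, 0.2449]
tool_rot: [0.707, 0.707, -0.0, 0.0]
ft_force: [0.7, -0.4, 0.2]
width: 0.004
```

```bash
cat > lid.py <<'E'
from h import *
c=cam('side'); P=cloud(c); ok=c['range_z']>0
m=ok&(P[...,1]>-.15)&(P[...,1]<.035)&(P[...,0]>.44)&(P[...,0]<.64)&(P[...,2]>.01)&(P[...,2]<.2); q=P[m]
for x in np.arange(.44,.64,.02):
    k=q[(q[:,0]>x)&(q[:,0]<x+.02)]
    if len(k): print(round(x,2),len(k),k[:,2].min().round(3),np.median(k[:,2]).round(4),k[:,2].max().round(3))
save('side_lid',c['color'])
M=frame([0,0,-1],[1,0,0]); to([.49,-.02,.06],M,.073)
E
python3 lid.py
```

```text
0.46 212 0.042 0.0444 0.048
0.48 563 0.012 0.0444 0.048
0.5 559 0.011 0.0444 0.048
0.52 556 0.041 0.0446 0.068
0.54 547 0.041 0.0444 0.047
0.56 592 0.041 0.0445 0.199
0.58 602 0.038 0.0446 0.2
0.6 3 0.04 0.0402 0.042
t 15.62 q [-0.34  0.3   1.55 -0.    1.29 -0.34] tcp [ 0.5849 -0.1184  0.2449] | shift [ 9.85 -9.48 11.19] turn [-0.01  0.03  0.03] F [ 0.   0.1 -0.4] w 0.001
```

View pics/side_lid.png

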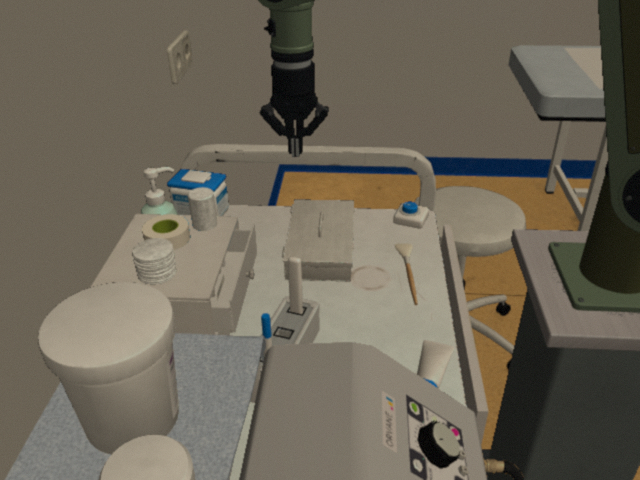

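The lid is shut (320,235), with its top level at z≈0.0444 from front edge to hinge. The marker (266,330) and thermometer (295,285) still stand, and the arm touches nothing. I hand in.

```bash
python3 -c "
from h import *
print(r.hand_in(), readout.read_state()['clock'])"
```

```text
the job is handed in; nothing more can be done
the job is handed in; nothing more can be done
```

The tweezers are lying flat in the instrument box with the lid shut, and the job was handed in after about 16 s of the 56 s allowed.

- **Tweezers:** I gripped them from the side and drew them straight up out of the well. I turned them level in the air, lowered them until they touched the box floor (about 8.5 N), then let go. The top camera, before closing, showed them flat and well clear of the walls.
- **Lid:** I pushed it from behind, beside the handle, past upright, and it fell shut by itself. The depth image puts its top at about 44.4 mm all the way from front edge to hinge, so I did not press it further. I have no view of the tweezers after the lid closed.
- **Bystanders:** The last side picture shows the marker and thermometer still standing in their wells, and the gripper clear of everything.

None of the last checks failed or disagreed.

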